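# Screw the cap back on the glass salt shaker

## Task

Put the steel cap back on the empty glass salt shaker on the rack's top tier and screw it fully home: with the cap resting squarely on the neck, turn it backward (anticlockwise from above) until you feel it drop a step into the thread, then turn it forward (clockwise) until it is all the way down, and let go. Be gentle, the neck is thin glass: never force it when it stops turning or going down, and leave the tea infuser and the tulip magnet where they are.

Things in the scene. Friction and masses are not known exactly. Their poses are not given: they have to be found in the camera images.
- cap: Round brushed-steel screw cap, 50 mm across, 32 mm tall, flat closed top with seven sprinkle holes, about 60 g, starting upright, open side down, on the shelf. Origin: centre of its lower rim; z up through the top. Inside are four equal lugs, 90 degrees apart, 14 degrees (5 mm) wide, 2.5 mm thick, round-edged, undersides 4 mm above the lower rim.
- shaker: Round glass salt shaker, 56 mm across, upright; its 58 mm square foot is locked in a pocket of the white rack's top tier, so it neither turns nor lifts. Rigid. Origin: centre of its underside, 100 mm above the shelf; z up. The tier is a tray 130 by 112 mm, rim 12 mm high. The two lower tiers step down on its left (+y at yaw 0).
- shaker_seat (a point): Centre of the ring-shaped glass seat, 50 mm across, 66 mm above the shaker's underside; z up. Cap fully home: its lower rim lies on this ring, cap origin at this point. From above the seat rises the threaded neck.
- neck_tip (a point): Centre of the neck's top, 20 mm above the seat. The neck is 33 mm thick, tapering over its top 5 mm to 25 mm, so the cap's lugs (35 mm across inside) find it and have about 1 mm of play all round.
- ridge_top (a point): On the neck's axis at the level of the flat tops of its four equal thread ridges, 13 mm above the seat. Ridges are 42 mm across, 90 degrees apart, with 24 degree gaps. The angle at which they stand is different each time and unrelated to any reading: it must be felt. Lugs lying on the ridges hold the cap rim 9 mm above the seat.
- tooth_top (a point): On the axis at the level of the tooth tops, 16 mm above the seat. An upright tooth 7 degrees wide ends each ridge at its clockwise end; it stops lugs turned clockwise on top of a ridge (do not force). Lugs landing on teeth hold the cap rim 12 mm above the seat; turned anticlockwise they drop to the ridges (9 mm), then into the gaps (3.3 mm).
- gap_floor (a point): On the axis at gap floor level, 7.3 mm above the seat. Lugs dropped in the gaps hold the cap rim 3.3 mm above the seat: at most 85 degrees anticlockwise from any landing; soon after, a wall stops them. From there clockwise a groove under the ridges leads 3.3 mm down in about 40 to 50 degrees, 1 mm vertical play; then the cap is home, with some 20 free degrees more to a hard stop.
- infuser: Steel tea infuser ball with a flat foot, 48 mm wide, 53 mm tall, loose on the middle tier (tray floor 64 mm above the shelf). Origin: centre of its underside. Leave alone.
- magnet: Red ceramic tulip magnet with green stem, 86 mm long, 8 mm thick, lying loose on the lowest tier (tray floor 28 mm above the shelf). Origin: on its underside. Leave alone.

How it is judged:
By the outcome, as a careful person would: the job done as asked, in the order asked, and still so for the second after the job is handed in, with the robot touching nothing.
It also fails if it takes over 58 s, if anything falls off the work surface, if the arm or the gripper's body presses on something with over 40 N, if the wrist force passes 120 N, or if a joint passes its speed limit or range.

## Robot

A 6-joint arm with a two-finger parallel gripper is mounted at the origin on the work surface. World frame = base frame: x ahead of the robot, y to its left, z up, the work surface at z = 0. Lengths are in m, angles in degrees, forces in N, time in s.
With the tool pointing down it reaches from about 0.3 to 0.75 m from the base axis. Payload 8.5 kg.
Tool frame: the origin (TCP) lies midway between the tips of the shut fingers; the grasp point (between the pads) lies env.tcp_to_grasp behind it (env.tcp_to_grasp is the distance from the TCP to the grasp point, in m); z points along the fingers, y is the line along which they close (so a half turn about z gives the same grasp; the last joint's range is limited). The gripper opens to 85 mm and grips with 20 to 120 N. Pads are 22 mm wide; open, the fingers measure 114 mm over their backs; the gripper's body (76 mm by 85 mm) begins 54 mm behind the grasp point. The pads swing forward as they close: fully open they stand 13 mm farther back than shut.
Start: joints at [-86.247, 21.807, 74.336, -0, 83.858, -12.336], TCP at [0.152, -0.528, 0.231] pointing down, gripper open.
Joint ranges: [-178.18, 178.18], [-50.72, 133.34], [12.68, 142.11], [-81.47, 261.47], [9.98, 163.14], [-165.26, 165.26]. Speed limits (degrees/s): [136.94, 136.94, 180, 180, 180, 180].

## Interface

Orientations are given as a 3x3 rotation matrix whose columns are the frame's x, y, z axes.
In Python, from rig import observe, optics, job, env gives the robot as it stands. The module is installed in compiled form; this text tells all that it offers.
- The arm moves only by the shell command python3 -m jog 'ROWS' [FORCE]. ROWS is JSON, a list of rows, each a list of 7 numbers: the turn, a rotation vector about the tool's x, y, z in rad, then the shift along the tool's x, y, z in m, then the opening in per cent of the stroke, from 0 (shut) to 100 (fully open). A call has 1 to 10 rows; each row shifts and turns the commanded pose from where the row before left it, along the tool's axes as they then stand; what a row does not reach is not made up. A row lasts 1/8 s, in which the tool goes at most 62.5 mm and 10.7 degrees, less where a joint would pass 70% of its speed; a pose out of reach is approached as far as the arm can. A call is refused whole if a number of a shift passes 0.0625 or a number of a turn 0.188, either way. A call with a gripper value outside its range is refused whole. The fingers move at their own pace and stop on an object; FORCE is the grip in N (left out, the last holds). Time passes only in rows, so rows that do not move let the fingers close. It gives the time, the measured TCP pose, the force, the opening and the grip force at its end, in the units of the state.
- observe(): the state, without advancing time (a new reading comes with each control period).
- optics.get_image(name): name is "side" or "top" or "wrist"; returns a dict with "pixels" (384x512x3 uint8, red, green, blue), "mtx" (3x3 intrinsics, pixels), "rvec" (rotation vector, rad) and "tvec" (3), from world to camera coordinates, as OpenCV has them. Camera axes: x right, y down, z forward; pixel columns grow to the right and rows downward; lengths in m; the calibration is good to about 2 mm. A picture is of the moment at which its call begins. There is no depth.
- job.close_job(): hands the job in; it is judged then, once.
The state is a dict: "time_s": time; "q": joint angles; "qvel": joint speeds; "joint_efforts": joint torques, N m; "position": TCP position; "tool_rot": TCP orientation; "ft_force": force on the tool from outside, world axes, zero at the start; "wrist_torque": the same for the moment, N m; "grip_width": finger opening in m; "gripper_force": force on a finger pad.
Only numpy, scipy, OpenCV 4.12 (cv2) and the standard library are available. Lean on these libraries where they do the work, as an engineer would, in place of code of your own. Each camera call takes 0.05 s, during which the arm holds its last target. There are 200 camera calls.

## Working session

There is one attempt and no reset: what is moved stays moved. The work goes in short steps, Python scripts to look and compute and a shell command to move; the robot and the scene stay as the last step left them, time stands still between calls to the robot, and variables do not carry over. Pictures are saved under pics/ and viewed, at most 10 in all, crops included, and the job is handed in when it is done.

```bash
mkdir -p pics; python3 - <<'E'
from rig import observe, optics, job, env
import cv2,numpy as np
s=observe();print(s,env.tcp_to_grasp)
ims=[]
for n in("top","side"):
    d=optics.get_image(n);np.savez(f"{n}.npz",**d)
    R=cv2.Rodrigues(d["rvec"])[0];print(n,d["mtx"].tolist(),(-R.T@d["tvec"].ravel()),R[2])
    cv2.imwrite(f"pics/{n}.png",cv2.resize(d["pixels"][:,:,::-1],(768,576),interpolation=cv2.INTER_CUBIC))
E
```

```text
{'time_s': 0.0, 'q': array([-8.62473453e+01,  2.18400141e+01,  7.43857219e+01,  4.35690108e-04,
        8.38560430e+01, -1.23352007e+01]), 'qvel': array([-0.04386179,  0.06476302, -0.01638858,  0.00155435, -0.04334871,
       -0.08340777]), 'joint_efforts': array([-9.22120562e-04, -4.48458624e+01, -2.31273311e+01, -2.97896877e-04,
        4.82050062e-03,  1.79124487e-05]), 'position': array([ 0.15239655, -0.52816171,  0.23071522]), 'tool_rot': array([[ 9.60838154e-01,  2.77110149e-01, -8.58723931e-05],
       [ 2.77109986e-01, -9.60837148e-01,  1.42474760e-03],
       [ 3.12302635e-04, -1.39274795e-03, -9.99998981e-01]]), 'ft_force': array([-0.21979449, -0.15592665, -0.1111563 ]), 'wrist_torque': array([ 0.0255166 , -0.01649692,  0.03865184]), 'gripper_force': 0.0, 'grip_width': 0.08514528317181856} 0.0187
top [[368.5697481099367, 0.0, 253.4493370077183], [0.0, 368.5697481099367, 189.87937183691952], [0.0, 0.0, 1.0]] [0.35062631 0.04791785 0.85467155] [ 0.20763099 -0.02261463 -0.97794578]
side [[395.20987400991976, 0.0, 255.73246953027996], [0.0, 395.20987400991976, 197.12990203420756], [0.0, 0.0, 1.0]] [ 0.42713659 -0.4392341   0.72975422] [ 0.11265641  0.63762224 -0.7620672 ]
```

View pics/top.png

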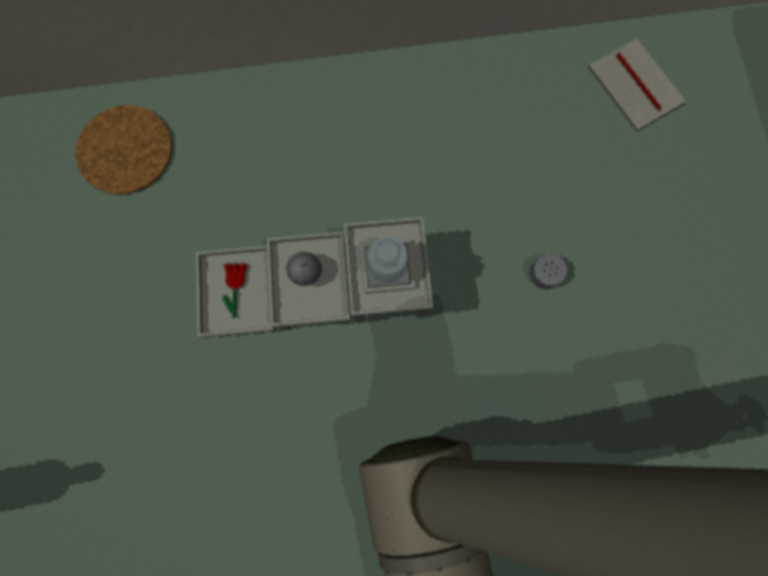

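View pics/side.png

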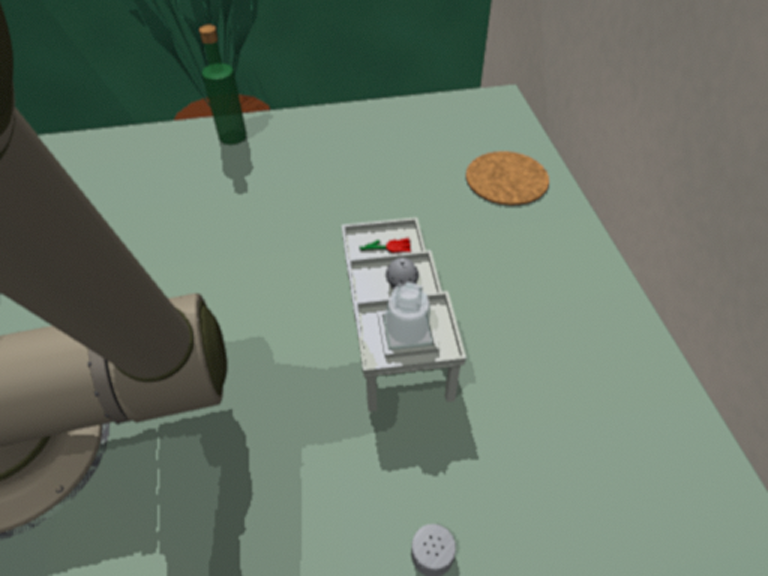

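The top view shows the cap at about (550,270), the shaker at (388,258), the infuser at (304,268) and the magnet at (235,288), in 1.5x pixels. The side view shows the cap at (433,547) and the neck at (408,292). I'll zoom in for precision.

```bash
python3 - <<'E'
import cv2,numpy as np
T=np.load("top.npz")["pixels"];S=np.load("side.npz")["pixels"]
def crop(a,c,r,w=50,k=8):
    x=cv2.resize(a[r:r+w*3//4,c:c+w,::-1],(400,300),interpolation=cv2.INTER_CUBIC)
    x=cv2.convertScaleAbs(x,alpha=1.3)
    for i in range(0,w,10):
        cv2.putText(x,str(c+i),(i*8,8),0,.3,(0,255,255));cv2.line(x,(i*8,10),(i*8,16),(0,255,255))
        if i<w*3//4: cv2.putText(x,str(r+i),(0,i*8+4),0,.3,(0,255,255));cv2.line(x,(20,i*8),(26,i*8),(0,255,255))
    return x
o=np.vstack([np.hstack([crop(T,235,155),crop(T,342,162)]),np.hstack([crop(S,247,186),crop(S,264,345)])])
cv2.imwrite("pics/z1.png",o)
E
```

```text
(no output)
```

View pics/z1.png

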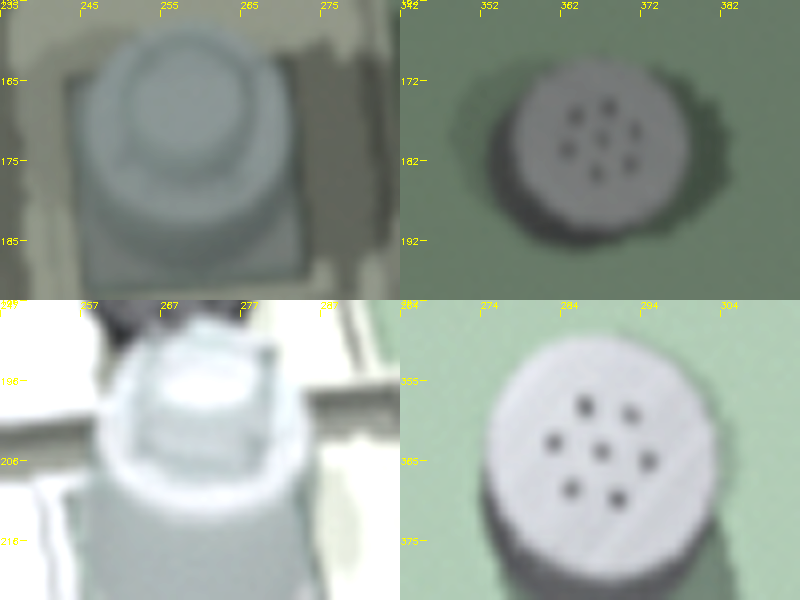

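The crops show these positions in native pixels. The cap's centre hole is at top (366.7,179.0) and side (288.6,363.5). The seat ring's centre is at about top (258,170) and side (271.9,202), and the foot square's centre is at top (258,176).

```bash
cat > h.py <<'E'
import cv2,numpy as np
def ray(d,u,v):
    R=cv2.Rodrigues(d["rvec"])[0];c=(-R.T@d["tvec"].ravel())
    return c,R.T@np.linalg.solve(d["mtx"],[u,v,1.])
def plane(d,u,v,z):
    c,r=ray(d,u,v);return c+r*(z-c[2])/r[2]
def tri(a,b):
    A=np.zeros((3,3));y=np.zeros(3);
    for d,u,v in(a,b):
        c,r=ray(d,u,v);r=r/np.linalg.norm(r);P=np.eye(3)-np.outer(r,r);A+=P;y+=P@c
    return np.linalg.solve(A,y)
E
python3 - <<'E'
from h import *
np.set_printoptions(precision=4,suppress=True)
T=np.load("top.npz");S=np.load("side.npz")
print("cap",tri((T,366.7,179),(S,288.6,363.5)),plane(T,366.7,179,.032),plane(S,288.6,363.5,.032))
print("seat",plane(T,258,169.9,.166),plane(S,247+203/8-.5,186+132/8-.5,.166))
for x,y in((65,72),(292,60),(308,270),(85,290)):print("foot",plane(T,235+x/8-.5,155+y/8-.5,.105))
print("footc",plane(T,235+188/8-.5,155+173/8-.5,.105))
print("necktop",plane(T,235+188/8-.5,155+105/8-.5,.186),plane(S,247+208/8-.5,186+78/8-.5,.186))
# tier rim outer corners (1.5x top picture)
for x,y in((345,225),(423,218),(432,306),(353,314)):print("rim",plane(T,x/1.5-.5,y/1.5-.5,.112))
E
```

```text
cap [ 0.5168 -0.232   0.0311] [ 0.5152 -0.2318  0.032 ] [ 0.518  -0.2321  0.032 ]
seat [0.5348 0.018  0.166 ] [0.5377 0.0153 0.166 ]
foot [0.5694 0.0456 0.105 ]
foot [ 0.5644 -0.0143  0.105 ]
foot [ 0.5077 -0.0102  0.105 ]
foot [0.5103 0.048  0.105 ]
footc [0.5377 0.0172 0.105 ]
necktop [0.5338 0.0182 0.186 ] [0.5382 0.0145 0.186 ]
rim [0.6015 0.0691 0.112 ]
rim [ 0.5967 -0.0412  0.112 ]
rim [ 0.4706 -0.0343  0.112 ]
rim [0.4743 0.0737 0.112 ]
```

```bash
python3 -m jog '[[0,0,0,0.048,-0.0204,0.013,100],[0,0,0,0.048,-0.0204,0.013,100],[0,0,0,0.048,-0.0204,0.013,100],[0,0,0,0.048,-0.0204,0.013,100],[0,0,0,0.048,-0.0204,0.013,100],[0,0,0,0.048,-0.0204,0.013,100],[0,0,0,0.048,-0.0204,0.013,100],[0,0,0,0.048,-0.0204,0.013,100],[0,0,0,0.048,-0.0204,0.013,100],[0,0,0,0,0,0,100]]' 40
python3 - <<'E'
from rig import observe,optics
import numpy as np,cv2
s=observe();print(s["q"],s["tool_rot"])
d=optics.get_image("wrist");np.savez("w1.npz",**d)
cv2.imwrite("pics/w1.png",d["pixels"][:,:,::-1])
E
```

```text
time_s: 1.35
position: [0.518, -0.2297, 0.1129]
tool_rot: [[0.96, 0.281, -0.002], [0.281, -0.96, 0.002], [-0.001, -0.002, -1.0]]
ft_force: [-0.5, -0.5, -0.1]
grip_width: 0.0854
gripper_force: 0.0
[-3.58886962e+01  2.98370373e+01  8.19086138e+01  2.59631266e-02
  6.83893036e+01  3.77701721e+01] [[ 0.95964972  0.28119327 -0.00166125]
 [ 0.28119599 -0.95964882  0.00172206]
 [-0.00110999 -0.00211971 -0.99999714]]
```

View pics/w1.png

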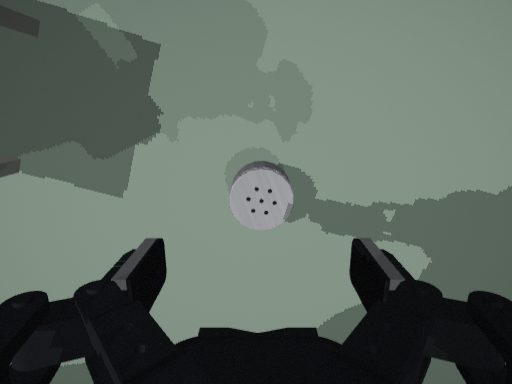

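The wrist view shows the cap centred near (262,200), lying between the fingers. I'll check its position by ray.

```bash
python3 - <<'E'
from h import *
print(plane(np.load("w1.npz"),262,201,.032))
E
```

```text
[ 0.51666438 -0.23404474  0.032     ]
```

```bash
python3 -m jog '[[0,0,0,-0.002,0.0025,0.03,100],[0,0,0,0,0,0.03,100],[0,0,0,0,0,0.03,100],[0,0,0,0,0,0.018,100],[0,0,0,0,0,0,100],[0,0,0,0,0,0,50],[0,0,0,0,0,0,50],[0,0,0,0,0,0,50],[0,0,0,0,0,0,50],[0,0,0,0,0,0,50]]' 25
```

```text
time_s: 2.65
position: [0.5156, -0.2357, 0.0075]
tool_rot: [[0.961, 0.277, 0.001], [0.277, -0.961, -0.001], [0.001, 0.002, -1.0]]
ft_force: [-2.3, 0.1, 5.8]
grip_width: 0.0491
gripper_force: 25.8
```

```bash
python3 -m jog '[[0,0,0,0,0,0,85],[0,0,0,0,0,0,85],[0,0,-0.1745,0,0,0,85],[0,0,-0.1745,0,0,0,85],[0,0,-0.1745,0,0,0,85],[0,0,-0.1745,0,0,0,85],[0,0,-0.1745,0,0,0,85],[0,0,-0.1745,0,0,0,85],[0,0,-0.1745,0,0,0,85],[0,0,-0.1745,0,0,0,85]]' && python3 -m jog '[[0,0,-0.1745,0,0,0,85],[0,0,0,0,0,0,85]]' && python3 -m jog '[[0,0,0,0,0,0,50],[0,0,0,0,0,0,50],[0,0,0,0,0,0,50],[0,0,0,0,0,0,50],[0,0,0,0,0,0,50]]' 60
```

```text
time_s: 3.9
position: [0.5154, -0.2352, 0.0062]
tool_rot: [[-0.112, 0.994, -0.0], [0.994, 0.112, 0.0], [0.0, -0.0, -1.0]]
ft_force: [0.3, 0.5, -0.4]
grip_width: 0.0728
gripper_force: 0.0
time_s: 4.15
position: [0.5154, -0.2352, 0.0063]
tool_rot: [[-0.275, 0.961, -0.0], [0.961, 0.275, 0.0], [0.0, -0.0, -1.0]]
ft_force: [0.9, -0.4, -0.1]
grip_width: 0.0723
gripper_force: 0.0
time_s: 4.78
position: [0.5155, -0.2353, 0.0067]
tool_rot: [[-0.275, 0.961, 0.0], [0.961, 0.275, -0.0], [-0.0, 0.0, -1.0]]
ft_force: [-0.9, -0.2, 4.5]
grip_width: 0.0482
gripper_force: 62.3
```

```bash
python3 -m jog '[[0,0,0,0,0,-0.06,50],[0,0,0,0,0,-0.06,50],[0,0,0,0,0,-0.06,50],[0,0,0,0.039,0.0145,-0.006,50],[0,0,0,0.039,0.0145,-0.006,50],[0,0,0,0.039,0.0145,-0.006,50],[0,0,0,0.039,0.0145,-0.006,50],[0,0,0,0.039,0.0145,-0.006,50],[0,0,0,0.039,0.0147,-0.001,50],[0,0,0,0,0,0,50]]' 60
python3 - <<'E'
from rig import observe,optics
from h import *
s=observe();print(s["position"],s["q"],s["ft_force"],s["grip_width"])
o=[]
for n,c,r in(("top",225,135),("side",235,160),):
    d=optics.get_image(n);np.savez(n+"2.npz",**d)
    x=cv2.resize(d["pixels"][r:r+60,c:c+60,::-1],(390,390),interpolation=cv2.INTER_CUBIC)
    x=cv2.convertScaleAbs(x,alpha=1.3)
    for i in range(0,60,10):
        k=int(i*6.5);cv2.putText(x,str(c+i),(k,8),0,.3,(0,255,255));cv2.line(x,(k,10),(k,16),(0,255,255))
        cv2.putText(x,str(r+i),(0,k+4),0,.3,(0,255,255));cv2.line(x,(20,k),(26,k),(0,255,255))
    o.append(x)
cv2.imwrite("pics/z2.png",np.hstack(o))
E
```

```text
time_s: 6.02
position: [0.5342, 0.016, 0.2172]
tool_rot: [[-0.279, 0.96, -0.0], [0.96, 0.279, 0.0], [0.0, -0.0, -1.0]]
ft_force: [0.2, -0.8, -0.7]
grip_width: 0.0484
gripper_force: 62.5
[0.53418403 0.01604478 0.2172425 ] [-1.09898400e+01  2.08678068e+01  7.82392852e+01  1.90793944e-02
  8.09080626e+01 -2.71998110e+01] [ 0.18768879 -0.84653711 -0.71936924] 0.04844194929766542
```

View pics/z2.png

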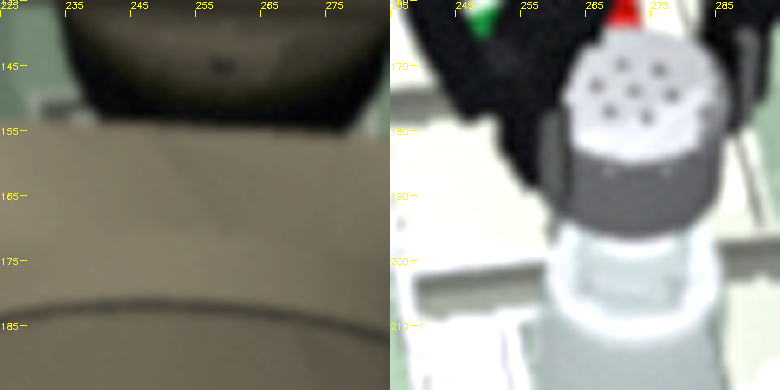

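The side view shows the held cap's top centre at native (271.9,173.5) and its rim front at (271.9,195.8). The seat ring's front is at (272.2,211.8). The arm hides the top view.

```bash
python3 - <<'E'
from h import *
S=np.load("side2.npz")
print("captop",plane(S,271.9,173.5,.2425),"rimfront",plane(S,271.9,195.8,.2105),"seatfront",plane(S,272.2,211.8,.166))
E
```

```text
captop [0.53579299 0.0152898  0.2425    ] rimfront [ 0.53190245 -0.00700265  0.2105    ] seatfront [ 0.53351151 -0.00743846  0.166     ]
```

```bash
python3 -m jog '[[0,0,0,-0.0012,0.0012,0.009,50],[0,0,0,0,0,0.009,50],[0,0,0,0,0,0.006,50],[0,0,0,0,0,0,50]]' && python3 -m jog '[[0,0,0,0,0,0.001,50],[0,0,0,0,0,0.001,50],[0,0,0,0,0,0,50]]'&& python3 -m jog '[[0,0,0,0,0,0.001,50],[0,0,0,0,0,0.001,50],[0,0,0,0,0,0,50]]'
```

```text
time_s: 6.62
position: [0.5357, 0.0127, 0.1927]
tool_rot: [[-0.276, 0.961, -0.001], [0.961, 0.276, 0.0], [0.001, -0.001, -1.0]]
ft_force: [-0.0, 0.3, -1.0]
grip_width: 0.0482
gripper_force: 62.5
time_s: 7.0
position: [0.5359, 0.0129, 0.1914]
tool_rot: [[-0.277, 0.961, 0.0], [0.961, 0.277, 0.0], [-0.0, 0.0, -1.0]]
ft_force: [-0.1, -1.1, -1.1]
grip_width: 0.0485
gripper_force: 62.5
time_s: 7.38
position: [0.5359, 0.0129, 0.1892]
tool_rot: [[-0.277, 0.961, -0.0], [0.961, 0.277, 0.0], [0.0, -0.0, -1.0]]
ft_force: [0.4, 0.2, -0.4]
grip_width: 0.0486
gripper_force: 62.5
```

```bash
for i in 1; do python3 -m jog '[[0,0,0,0.0005,0,0.001,50],[0,0,0,0,0,0.001,50],[0,0,0,0,0,0,50]]'; done; python3 -m jog '[[0,0,0,0,0,0.001,50],[0,0,0,0,0,0,50]]';python3 -m jog '[[0,0,0,0,0,0.001,50],[0,0,0,0,0,0,50]]'
```

```text
time_s: 7.75
position: [0.536, 0.0132, 0.1881]
tool_rot: [[-0.277, 0.961, 0.001], [0.961, 0.277, -0.0], [-0.001, 0.001, -1.0]]
ft_force: [-1.7, -2.3, 6.4]
grip_width: 0.0485
gripper_force: 63.2
time_s: 8.0
position: [0.5362, 0.0132, 0.1876]
tool_rot: [[-0.277, 0.961, 0.002], [0.961, 0.277, -0.001], [-0.001, 0.002, -1.0]]
ft_force: [-2.0, -1.4, 10.0]
grip_width: 0.0485
gripper_force: 63.6
time_s: 8.25
position: [0.5364, 0.0133, 0.1868]
tool_rot: [[-0.277, 0.961, 0.003], [0.961, 0.277, -0.0], [-0.001, 0.003, -1.0]]
ft_force: [-1.0, -0.3, 9.7]
grip_width: 0.0484
gripper_force: 63.6
```

```bash
python3 - <<'E'
from rig import observe,optics
from h import *
s=observe();print(s["position"],s["ft_force"],s["wrist_torque"],s["q"])
o=[]
for n,c,r in(("wrist",190,130),("side",235,155),):
    d=optics.get_image(n);np.savez(n+"3.npz",**d)
    if n=="wrist": x=cv2.resize(d["pixels"][:,:,::-1],(400,300))
    else: x=cv2.convertScaleAbs(cv2.resize(d["pixels"][r:r+60,c:c+60,::-1],(390,300),interpolation=cv2.INTER_CUBIC),alpha=1.2)
    o.append(x)
cv2.imwrite("pics/z3.png",np.hstack(o))
E
```

```text
[0.53643381 0.01326436 0.18683247] [-0.96746416 -0.349378    9.68241235] [0.15040311 0.2504527  0.05658448] [-1.12377203e+01  2.25083322e+01  8.09750363e+01  1.15236473e-02
  7.63303736e+01 -2.73143475e+01]
```

View pics/z3.png

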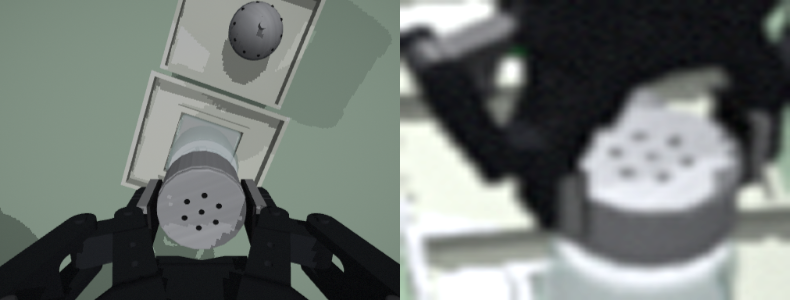

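The wrist view shows the cap at about (201,205), with the glass just above it. The side view shows the cap slightly to the right (+x) of the glass. I'll cast the cap's top centre, side native (273.3,185.7).

```bash
python3 - <<'E'
from h import *
S=np.load("side3.npz")
print(plane(S,273.3,185.7,.2121))
# seat ring by side2: fit from left/right extents and bottom
for u in (258.7,286):print(plane(S,u,203,.166))
W=np.load("wrist3.npz");print(plane(W,201*1.28,211*1.28,.2121))
# pocket foot corners in the wrist view: top edge of pale square
for x,y in((186,113),(242,130)):print("footcorner",plane(W,x*1.28,y*1.28,.105))
im=S["pixels"][155:215,235:305];
E
```

```text
[0.53884663 0.01411711 0.2121    ]
[0.51329027 0.0174369  0.166     ]
[0.56284547 0.00806818 0.166     ]
[0.53660601 0.01279128 0.2121    ]
footcorner [0.51264059 0.04685369 0.105     ]
footcorner [0.56739282 0.04604228 0.105     ]
```

```bash
cat > st.py <<'E'
from rig import observe
s=observe();print(s["position"].round(4),s["ft_force"].round(1),s["wrist_torque"].round(2),s["q"][5].round(1))
E
python3 -m jog '[[0,0,0,0,0,-0.001,50],[0,0,0,0.0014,0.0004,0,50],[0,0,0,0,0,0.0,50]]' >/dev/null; python3 st.py; python3 -m jog '[[0,0,0,0,0,0.001,50],[0,0,0,0,0,0,50]]' >/dev/null; python3 st.py;  python3 -m jog '[[0,0,0,0,0,0.001,50],[0,0,0,0,0,0,50]]' >/dev/null; python3 st.py
```

```text
[0.5361 0.0148 0.1867] [0.2 1.9 0.1] [ 0.17 -0.15 -0.  ] -27.1
[0.5358 0.0151 0.1854] [0.9 2.2 3.3] [ 0.51 -0.14 -0.03] -27.2
[0.5359 0.0151 0.185 ] [0.2 2.8 8.6] [0.6  0.05 0.06] -27.2
```

```bash

python3 -m jog '[[0,0,0,0.0008,0.0002,-0.0005,50],[0,0,0,0,0,0.0,50]]' >/dev/null; python3 st.py; python3 -m jog '[[0,0,0,0,0,0.001,50],[0,0,0,0,0,0,50]]' >/dev/null; python3 st.py;  python3 -m jog '[[0,0,0,0,0,0.001,50],[0,0,0,0,0,0,50]]' >/dev/null; python3 st.py
```

```text
[0.5359 0.0154 0.1851] [-0.3 -0.8  5.8] [0.01 0.03 0.06] -27.1
[0.5361 0.0159 0.184 ] [1.6 2.5 5.5] [ 0.46 -0.35  0.  ] -27.1
[0.5361 0.0159 0.1834] [0.7 2.7 8.1] [ 0.57 -0.2   0.07] -27.1
```

```bash

python3 -m jog '[[0,0,0,0.0007,0.0005,-0.0005,50],[0,0,0,0,0,0.0,50]]' >/dev/null; python3 st.py; python3 -m jog '[[0,0,0,0,0,0.001,50],[0,0,0,0,0,0,50]]' >/dev/null; python3 st.py;  python3 -m jog '[[0,0,0,0,0,0.001,50],[0,0,0,0,0,0,50]]' >/dev/null; python3 st.py
```

```text
[0.536  0.0166 0.1831] [2.  3.3 3.7] [ 0.42 -0.34  0.1 ] -27.0
[0.5361 0.0167 0.182 ] [4.1 4.6 1.3] [ 0.62 -0.62  0.16] -27.0
[0.5361 0.0166 0.1816] [1.2 3.  5.6] [ 0.74 -0.35  0.02] -27.0
```

```bash

python3 -m jog '[[0,0,0,0.0008,0.0009,0,50],[0,0,0,0,0,0.0,50]]' >/dev/null; python3 st.py; python3 -m jog '[[0,0,0,0,0,0.001,50],[0,0,0,0,0,0,50]]' >/dev/null; python3 st.py;  python3 -m jog '[[0,0,0,0,0,0,50],[0,0,0,0,0,0,50]]' >/dev/null; python3 st.py
```

```text
[0.5362 0.0169 0.1816] [-1.4  0.2  6.8] [-0.07  0.2   0.07] -26.8
[0.5363 0.0168 0.1815] [-3.2 -0.5 13.2] [-0.03  0.58  0.06] -26.8
[0.5363 0.0168 0.1815] [-4.  -0.6 13.6] [0.06 0.6  0.07] -26.8
```

```bash
python3 -m jog '[[0,0,0,0.0002,-0.0006,0,50],[0,0,-0.07,0,0,0,50],[0,0,-0.07,0,0,0,50]]' >/dev/null; python3 st.py; python3 -m jog '[[0,0,-0.07,0,0,0,50],[0,0,-0.07,0,0,0,50]]' >/dev/null; python3 st.py;  python3 -m jog '[[0,0,-0.07,0,0,0,50],[0,0,-0.07,0,0,0,50]]' >/dev/null; python3 st.py
```

```text
[0.5364 0.0168 0.1815] [ 0.9  0.5 10.9] [ 0.08  0.05 -0.13] -35.0
[0.5364 0.0168 0.1815] [ 1.9 -0.2 10.8] [ 0.07  0.03 -0.12] -43.0
[0.5364 0.0168 0.1815] [-0.5 -0.2 11.1] [ 0.06 -0.07 -0.1 ] -51.0
```

```bash
cat >> st.py <<'E'
import sys
sys.exit(1 if s["position"][2]<.1810 or abs(s["wrist_torque"][2])>.35 else 0)
E
python3 -m jog '[[0,0,-0.06,0,0,0,50],[0,0,-0.06,0,0,0,50]]' >/dev/null; python3 st.py && python3 -m jog '[[0,0,-0.06,0,0,0,50],[0,0,-0.06,0,0,0,50]]' >/dev/null && python3 st.py && python3 -m jog '[[0,0,-0.06,0,0,0,50],[0,0,-0.06,0,0,0,50]]' >/dev/null && python3 st.py && python3 -m jog '[[0,0,-0.06,0,0,0,50],[0,0,-0.06,0,0,0,50]]' >/dev/null && python3 st.py && python3 -m jog '[[0,0,-0.06,0,0,0,50],[0,0,-0.06,0,0,0,50]]' >/dev/null && python3 st.py
```

```text
[0.5364 0.0168 0.1815] [ 0.1  1.2 10.9] [ 0.06 -0.05 -0.12] -57.9
[0.5364 0.0168 0.1815] [-0.2  0.4 10.8] [ 0.1  -0.04 -0.15] -64.8
[0.5364 0.0168 0.1815] [ 0.3  0.9 10.9] [ 0.02 -0.03 -0.12] -71.6
[0.5364 0.0168 0.1815] [ 0.3  0.7 10.3] [ 0.06 -0.12 -0.05] -78.5
[0.536  0.0168 0.1805] [1.1 0.1 0.9] [ 0.03 -0.15  0.05] -85.4
```

Dropped into the gap. I'll lower gently now.

```bash
python3 -m jog '[[0,0,0,0,0,0.001,50],[0,0,0,0,0,0.001,50],[0,0,0,0,0,0,50]]' >/dev/null; python3 st.py; python3 -m jog '[[0,0,0,0,0,0.001,50],[0,0,0,0,0,0.001,50],[0,0,0,0,0,0,50]]' >/dev/null; python3 st.py;python3 -m jog '[[0,0,0,0,0,0.001,50],[0,0,0,0,0,0,50]]' >/dev/null; python3 st.py
```

```text
[0.5357 0.0172 0.1778] [ 0.9 -1.6 -1.5] [-0.13 -0.28  0.03] -85.2
[0.5358 0.0176 0.1761] [-0.3  1.   0.2] [-0.01  0.02 -0.01] -85.3
[0.536  0.0175 0.1758] [-2.2 -0.   4.2] [-0.01  0.31  0.04] -85.3
```

```bash
sed -i '$d' st.py; echo 'sys.exit(1 if abs(s["wrist_torque"][2])>.4 or s["ft_force"][2]>14 else 0)'>>st.py
python3 -m jog '[[0,0,0.07,0.0001,-0.0003,0,50],[0,0,0.07,0,0,0.0003,50]]' >/dev/null; python3 st.py && python3 -m jog '[[0,0,0.07,0,0,0.0003,50],[0,0,0.07,0,0,0.0003,50]]' >/dev/null && python3 st.py && python3 -m jog '[[0,0,0.07,0,0,0.0003,50],[0,0,0.07,0,0,0.0003,50]]' >/dev/null && python3 st.py
```

```text
[0.536  0.0173 0.1752] [-0.7 -0.5  1.8] [0.11 0.01 0.02] -77.2
[0.5359 0.0173 0.1745] [-0.   1.2  0.4] [ 0.03 -0.01  0.01] -69.2
[0.5359 0.0173 0.1738] [-0.6 -0.3  0.2] [ 0.01 -0.01  0.06] -61.1
```

```bash

python3 -m jog '[[0,0,0.07,0,0,0.0004,50],[0,0,0.07,0,0,0.0003,50]]' >/dev/null; python3 st.py && python3 -m jog '[[0,0,0.07,0,0,0.0003,50],[0,0,0.07,0,0,0.0003,50]]' >/dev/null && python3 st.py && python3 -m jog '[[0,0,0.07,0,0,0.0003,50],[0,0,0.07,0,0,0.0003,50]]' >/dev/null && python3 st.py
```

```text
[0.5359 0.0173 0.173 ] [0.  1.3 0.5] [0.01 0.03 0.01] -53.1
[0.5361 0.0172 0.1728] [0.2 0.4 4.4] [-0.08  0.06  0.08] -45.1
[0.5364 0.0171 0.1727] [-0.   0.4  7.6] [-0.06  0.14  0.1 ] -37.1
```

```bash

python3 -m jog '[[0,0,0.07,0,0,0,50],[0,0,0.07,0,0,0,50]]' >/dev/null; python3 st.py && python3 -m jog '[[0,0,0.05,0,0,0,50],[0,0,0,0,0,0,50]]' >/dev/null && python3 st.py
```

```text
[0.5364 0.017  0.1727] [-0.  -1.1  7.4] [-0.1   0.11  0.05] -29.0
[0.5364 0.0172 0.1727] [-0.7  0.2  6.5] [-0.06  0.12  0.04] -26.3
```

```bash
python3 -m jog '[[0,0,0,0,0,-0.0008,50],[0,0,0,0,0,0,75],[0,0,0,0,0,0,90],[0,0,0,0,0,0,90],[0,0,0,0,0,0,90],[0,0,0,0,0,-0.02,90],[0,0,0,0,0,-0.03,90],[0,0,0,0,0,-0.05,90],[0,0,0,-0.04,0,-0.03,90],[0,0,0,-0.04,0,0,90]]'
python3 -m jog '[[0,0,0,-0.06,0,0,90],[0,0,0,-0.06,0,0,90],[0,0,0,0,0,0,90]]'
python3 - <<'E'
from rig import observe,optics
from h import *
o=[]
for n,c,r in(("top",225,135),("side",235,160),):
    d=optics.get_image(n)
    np.savez(n+"4.npz",**d)
    o.append(cv2.convertScaleAbs(cv2.resize(d["pixels"][r:r+60,c:c+60,::-1],(390,390),interpolation=cv2.INTER_CUBIC),alpha=1.2))
cv2.imwrite("pics/z4.png",np.hstack(o))
E
```

```text
time_s: 17.85
position: [0.558, -0.0607, 0.3055]
tool_rot: [[-0.268, 0.963, 0.005], [0.963, 0.268, -0.002], [-0.003, 0.005, -1.0]]
ft_force: [0.4, 0.2, -0.2]
grip_width: 0.0771
gripper_force: 0.0
time_s: 18.23
position: [0.5895, -0.1792, 0.3011]
tool_rot: [[-0.263, 0.965, -0.002], [0.965, 0.263, 0.0], [0.001, -0.002, -1.0]]
ft_force: [-0.2, 1.0, -0.9]
grip_width: 0.077
gripper_force: 0.0
```

View pics/z4.png

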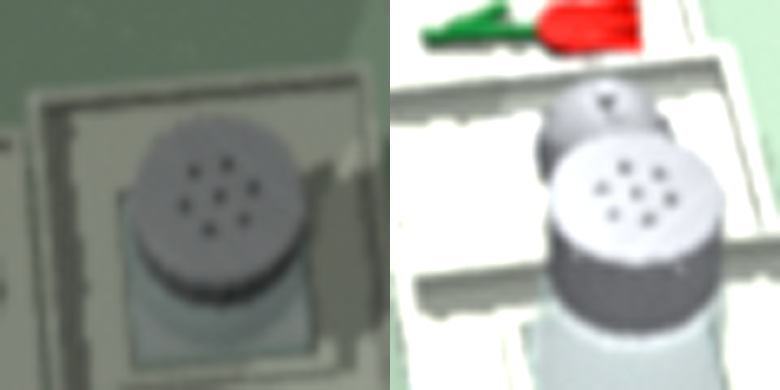

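The pictures show the cap sitting squarely on the glass, with its centre hole at top (258.3,164.8) and side (272.5,189.2). The infuser and magnet are in place. I'll check the height and whether they have moved.

```bash
python3 - <<'E'
from h import *
T,S=np.load("top4.npz"),np.load("side4.npz")
print(tri((T,258.3,164.8),(S,272.5,189.2)))
T0=np.load("top.npz")
print(np.abs(T["pixels"][150:225,130:230].astype(int)-T0["pixels"][150:225,130:230]).mean())
for D in(T0,T):
    p=D["pixels"].astype(int);m=(p[...,0]>90)&(p[...,1]<50);m[:,:130]=0;m[:,230:]=0;print(np.argwhere(m).mean(0))
E
```

```text
[0.53713921 0.01757158 0.19852452]
9.769644444444445
[183.40397351 155.86092715]
[183.15131579 155.90789474]
```

The cap top measures 0.1985 m against the 0.198 m expected, so it is fully home. The magnet hasn't moved.

```bash
python3 -c "
from rig import job
print(job.close_job())"
```

```text
the job is handed in; nothing more can be done
None
```

The cap is screwed fully home on the shaker and released, and the job is handed in: it dropped into the thread after about 59° anticlockwise, then went all the way down over about 59° clockwise; the infuser and magnet were never touched.

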